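# Put the mixed-up solder reels back on their own stands

### The job

The four reels of solder have been put on the wrong stands, and the alloys are kept apart by colour. Swap them round, one at a time, until every reel sits fully down on the stand with its own colour, using the empty plain stand to park a reel on the way; no reel may be set down or dropped on the bare worktop, and the flux bottle must stay standing where it is.

Things in the scene. Friction and masses are not known exactly. Their poses are not given: they have to be found in the camera images.
- reel_blue: loose reel of solder wire with blue flanges, upright: 58 mm outside diameter, 40 mm high, straight 20 mm bore right through, 0.15 to 0.33 kg; origin at the centre of its underside, z up along its bore. Round, so it can be gripped across its outside at any yaw. At the start it stands fully down on a coloured stand that is not its own
- reel_red: loose reel of solder wire with red flanges, upright: 58 mm outside diameter, 40 mm high, straight 20 mm bore right through, 0.15 to 0.33 kg; origin at the centre of its underside, z up along its bore. Round, so it can be gripped across its outside at any yaw. At the start it stands fully down on a coloured stand that is not its own
- reel_yellow: loose reel of solder wire with yellow flanges, upright: 58 mm outside diameter, 40 mm high, straight 20 mm bore right through, 0.15 to 0.33 kg; origin at the centre of its underside, z up along its bore. Round, so it can be gripped across its outside at any yaw. At the start it stands fully down on a coloured stand that is not its own
- reel_green: loose reel of solder wire with green flanges, upright: 58 mm outside diameter, 40 mm high, straight 20 mm bore right through, 0.15 to 0.33 kg; origin at the centre of its underside, z up along its bore. Round, so it can be gripped across its outside at any yaw. At the start it stands fully down on a coloured stand that is not its own
- stand_blue: solder-reel stand with a broad blue colour band round the top of its dark grey base: fixed; round base 96 mm across, 13 mm high; a reel rests on the black felt seat, its underside 16 mm above the origin; upright steel spindle 9 mm thick, its top 10 mm tapering to a point 72 mm above the worktop; origin at the centre of its underside, z up along the spindle
- stand_red: solder-reel stand with a broad red colour band round the top of its dark grey base: fixed; round base 96 mm across, 13 mm high; a reel rests on the black felt seat, its underside 16 mm above the origin; upright steel spindle 9 mm thick, its top 10 mm tapering to a point 72 mm above the worktop; origin at the centre of its underside, z up along the spindle
- stand_yellow: solder-reel stand with a broad yellow colour band round the top of its dark grey base: fixed; round base 96 mm across, 13 mm high; a reel rests on the black felt seat, its underside 16 mm above the origin; upright steel spindle 9 mm thick, its top 10 mm tapering to a point 72 mm above the worktop; origin at the centre of its underside, z up along the spindle
- stand_green: solder-reel stand with a broad green colour band round the top of its dark grey base: fixed; round base 96 mm across, 13 mm high; a reel rests on the black felt seat, its underside 16 mm above the origin; upright steel spindle 9 mm thick, its top 10 mm tapering to a point 72 mm above the worktop; origin at the centre of its underside, z up along the spindle
- stand_spare: spare solder-reel stand with a plain dark grey base without colour band, empty at the start, no reel's own: fixed; round base 96 mm across, 13 mm high; a reel rests on the black felt seat, its underside 16 mm above the origin; upright steel spindle 9 mm thick, its top 10 mm tapering to a point 72 mm above the worktop; origin at the centre of its underside, z up along the spindle
- flux_bottle: bystander: amber flux bottle with green cap and thin dispensing needle, 32 mm wide, 100 mm tall over the needle, standing loose on the worktop; origin at the centre of its underside
Things that resemble listed ones, but are neither listed nor needed, are in the scene too. Leave any pink look-alike of the stand_spare alone. There is more than one size of the reel_green; the job needs the larger.

How it is judged (in metres and radians):
On the way:
1. a reel has been parked on the plain spare stand, fully down on its spindle (((horizontal distance between reel_blue and stand_spare below 0.009 m and z of reel_blue in the frame of stand_spare below 0.02 m and angle between reel_blue's own z axis and vertical below 0.1 rad) or (horizontal distance between reel_red and stand_spare below 0.009 m and z of reel_red in the frame of stand_spare below 0.02 m and angle between reel_red's own z axis and vertical below 0.1 rad) or (horizontal distance between reel_yellow and stand_spare below 0.009 m and z of reel_yellow in the frame of stand_spare below 0.02 m and angle between reel_yellow's own z axis and vertical below 0.1 rad) or (horizontal distance between reel_green and stand_spare below 0.009 m and z of reel_green in the frame of stand_spare below 0.02 m and angle between reel_green's own z axis and vertical below 0.1 rad))), for 0.2 s.
At the end, for the whole second after the job is handed in: each of the four reels is on the spindle of the stand of its own colour (axes within 9 mm), fully down (underside less than 20 mm above the stand's underside, the seat being at 16 mm), upright within 0.1 rad, released and at rest (horizontal distance between reel_blue and stand_blue below 0.009 m and z of reel_blue in the frame of stand_blue below 0.02 m and angle between each of reel_blue, reel_red, reel_yellow, reel_green's own z axis and vertical below 0.1 rad and linear speed of each of reel_blue, reel_red, reel_yellow, reel_green below 0.02 m/s and horizontal distance between reel_red and stand_red below 0.009 m and z of reel_red in the frame of stand_red below 0.02 m and horizontal distance between reel_yellow and stand_yellow below 0.009 m and z of reel_yellow in the frame of stand_yellow below 0.02 m and horizontal distance between reel_green and stand_green below 0.009 m and z of reel_green in the frame of stand_green below 0.02 m); the robot touches nothing.
It fails at once if a reel lies on the bare worktop, or is tipped over (height (world z) of any of reel_blue, reel_red, reel_yellow, reel_green below 0.008 m or angle between any of reel_blue, reel_red, reel_yellow, reel_green's own z axis and vertical above 0.8 rad).
It fails at once if the flux bottle is tipped or pushed more than 20 mm away (distance of flux_bottle from where it was at the start of the episode above 0.02 m or angle between flux_bottle's own z axis and vertical above 0.3 rad).
It also fails if it takes over 122 s, if anything falls off the work surface, if the arm or the gripper's body presses on something with over 40 N, if the wrist force passes 120 N, or if a joint passes its speed limit or range.

### The arm

A 6-joint arm with a two-finger parallel gripper is mounted at the origin on a cart in front of the work surface, level with it; the furniture and walls round the work are solid. World frame = base frame: x ahead of the robot, y to its left, z up, the work surface at z = 0. Lengths are in m, angles in degrees, forces in N, time in s.
With the tool pointing down it reaches from about 0.25 to 0.725 m from the base axis. Payload 9.7 kg.
Tool frame: the origin (TCP) lies midway between the tips of the shut fingers; the grasp point (between the pads) lies 19 mm behind it; z points along the fingers, y is the line along which they close (so a half turn about z gives the same grasp; the last joint's range is limited). The gripper opens to 85 mm and grips with 20 to 120 N. Pads are 22 mm wide; open, the fingers measure 114 mm over their backs; the gripper's body (76 mm by 85 mm) begins 54 mm behind the grasp point. The pads swing forward as they close: fully open they stand 13 mm farther back than shut.
Start: joints at [66.234, 4.979, 10.078, 95.1, 0, 90], TCP at [0.222, 0.503, 0.202] pointing down, gripper open.
Joint ranges: [-179.16, 179.16], [-48.56, 103.87], [-65.8, 70.77], [-126.05, 130.52], [-82.76, 87.17], [-180, 180]. Speed limits (degrees/s): [127.2, 127.2, 147.25, 180, 180, 180].

### API

Orientations are given as [roll, pitch, yaw] about the fixed x, y, z axes, in that order (R = Rz(yaw) Ry(pitch) Rx(roll)).
In Python, from workcell import * gives the robot as it stands.
- The arm moves only by the tool servo_tool, never from a script. Its argument "moves" is a list of rows, each a list of 4 numbers: the shift along the world's x, y, z in cm, then the turn about the world's z in rad. A call has 1 to 20 rows; each row is the pose to reach, as a shift and turn from the pose commanded when the call began; what a row does not reach only later rows make up. A row lasts 1/12 s, in which the tool goes at most 41.7 mm and 7.16 degrees, less where a joint would pass 70% of its speed; a pose out of reach is approached as far as the arm can. A call with a gripper value outside its range is refused whole. "claw" is the closure, from 0 (fully open) to 1 (shut), set as the call begins (left out, the last holds). The fingers move at their own pace and stop on an object; "force" is the grip in N (left out, the last holds). Time passes only in rows, so rows that repeat a pose let the fingers close. It gives the time, the measured TCP pose, the force, the opening and the grip force at its end, in the units of the state.
- get_obs(): the state, without advancing time (a new reading comes with each control period).
- camera(name): name is "side" or "top"; returns the picture (400x640x3 uint8, red, green, blue); there is no depth.
- get_calibration(name): a dict with "fx", "fy", "cx", "cy" (pixels), "k1" (the pictures are not rectified: a ray, as slopes to the right and down, at radius r is drawn at 1 + k1 r^2 times it, then the intrinsics apply), "rvec" (rotation vector, rad) and "tvec" (3), from world to camera coordinates, as OpenCV has them. Camera axes: x right, y down, z forward; pixel columns grow to the right and rows downward; lengths in m; the calibration is good to about 2 mm. A picture is of the moment at which its call begins. get_calibration takes no time and is no camera call.
- job_done(): hands the job in; it is judged then, once.
The state is a dict: "time": time; "q": joint angles; "qd": joint speeds; "joint_efforts": joint torques, N m; "ee_pos": TCP position; "tcp_rot": TCP orientation; "wrist_force": force on the tool from outside, world axes, zero at the start; "torque": the same for the moment, N m; "opening": finger opening in m; "grasp_force": force on a finger pad.
Only numpy, scipy, OpenCV 4.12 (cv2) and the standard library are available. Lean on these libraries where they do the work, as an engineer would, in place of code of your own. Each camera call takes 0.05 s, during which the arm holds its last target. There are 200 camera calls.

## Working session

There is one attempt and no reset: what is moved stays moved. The work goes in short steps, Python scripts to look and compute and a tool call to move; the robot and the scene stay as the last step left them, time stands still between calls to the robot, and variables do not carry over. Pictures are saved under pics/ and viewed, at most 14 in all, crops included, and the job is handed in when it is done.

Besides the shell and the picture viewer there is one more tool, called after ">>>" as name(argument=value, ...) on one line, values as JSON. servo_tool: Moves the arm, as the interface text tells. Its arguments: {"type":"object","properties":{"moves":{"type":"array","items":{"type":"array","items":{"type":"number"}}},"claw":{"type":"number"},"force":{"type":"number"}},"required":["moves"]}

```bash
mkdir -p pics
cat > h.py <<'E'
from workcell import *
import numpy as np, cv2
def cal(n):
    c=get_calibration(n); K=np.array([[c["fx"],0,c["cx"]],[0,c["fy"],c["cy"]],[0,0,1.]])
    R=cv2.Rodrigues(np.array(c["rvec"],float))[0]; return K,np.array([c["k1"],0,0,0.]),R,np.array(c["tvec"],float).ravel()
def ray(n,uv):
    K,d,R,t=cal(n); p=cv2.undistortPoints(np.array([[uv]],float),K,d)[0,0]
    return -R.T@t, R.T@np.array([p[0],p[1],1.])
def onz(n,uv,z):
    o,v=ray(n,uv); return o+v*(z-o[2])/v[2]
def cross(a,ua,b,ub):
    o1,v1=ray(a,ua);o2,v2=ray(b,ub)
    s=np.linalg.lstsq(np.c_[v1,-v2],o2-o1,rcond=None)[0]
    p,q=o1+v1*s[0],o2+v2*s[1]; return (p+q)/2,np.linalg.norm(p-q)
def proj(n,P):
    K,d,R,t=cal(n); return cv2.projectPoints(np.array([P],float),cv2.Rodrigues(R)[0],t,K,d)[0].ravel()
def snap(n,f):
    im=camera(n); cv2.imwrite(f"pics/{f}.png",im[:,:,::-1]); return im
E
python3 - <<'E'
from h import *
for n in("top","side"):
    snap(n,n+"0"); K,d,R,t=cal(n); print(n,K[0],d[0],-R.T@t,R[2])
print(get_obs())
E
```

```text
top [496.83222613   0.         325.56456107] -0.03336222577858083 [0.40935884 0.23895452 1.3395037 ] [ 0.09987505  0.01547001 -0.99487972]
side [426.30691313   0.         319.71633382] -0.050931615582031964 [ 0.08232016 -0.74048142  0.45120678] [ 0.37391686  0.85741546 -0.35358863]
{'time': 0.1, 'q': array([6.62348311e+01, 5.00756977e+00, 1.00403318e+01, 9.51021165e+01,
       2.48205368e-04, 8.99991373e+01]), 'qd': array([ 0.03161276, -0.08213728,  0.05355502,  0.09163686,  0.0247206 ,
        0.01455531]), 'joint_efforts': array([ 4.79227947e-04, -5.21560514e+01,  4.65654659e+01,  1.58971577e-02,
        2.81978686e-06,  5.79384178e-06]), 'ee_pos': array([0.22154072, 0.50313158, 0.20106963]), 'tcp_rot': array([-1.79930646e+02, -2.49249459e-04,  1.56235694e+02]), 'wrist_force': array([-0.59958246, -0.05439569, -0.83449052]), 'torque': array([ 0.00334314, -0.02572367, -0.03299945]), 'grasp_force': 0.0, 'opening': 0.08545840075369057}
```

View pics/top0.png

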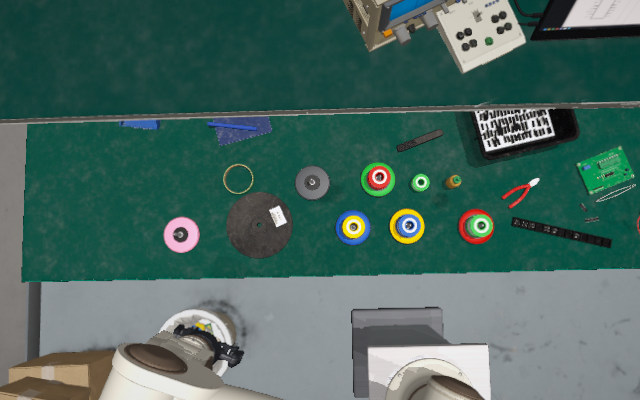

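View pics/side0.png

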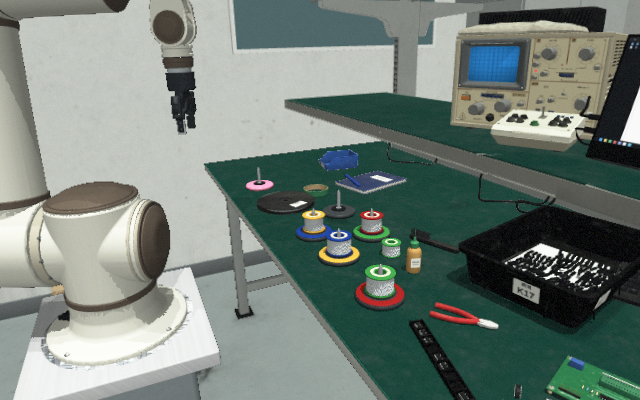

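Top view: yellow reel on the blue stand (353,227), blue reel on the yellow stand (407,226), large green reel on the red stand (477,226) and red reel on the green stand (378,180). The spare stand is at (312,182), the small green decoy reel at (420,182) and the bottle at (453,181). A shelf edge runs along row ~115. The side view agrees.

```bash
cat > seg.py <<'E'
from h import *
HUE={"blue":(100,125),"red":(172,8),"yellow":(20,34),"green":(50,75)}
ROI={"top":(140,255,275,510),"side":(195,315,285,425)}
def mask(im,c):
    h,s,v=cv2.split(cv2.cvtColor(im,cv2.COLOR_RGB2HSV)); a,b=HUE[c]
    m=((h>=a)&(h<=b)) if a<b else ((h>=a)|(h<=b))
    return (m&(s>120)&(v>(130 if c=="green" else 100))).astype(np.uint8)
def comps(n,im,c,amin=40):
    r0,r1,c0,c1=ROI[n]; m=mask(im,c); z=np.zeros_like(m); z[r0:r1,c0:c1]=m[r0:r1,c0:c1]
    out=[]
    for k in cv2.findContours(z,cv2.RETR_EXTERNAL,cv2.CHAIN_APPROX_NONE)[0]:
        if cv2.contourArea(k)<amin: continue
        h=cv2.convexHull(k); (x,y),(a,b),g=cv2.fitEllipse(k)
        out.append((x,y,a,b,cv2.contourArea(h),*cv2.boundingRect(k)))
    return out
E
python3 - <<'E'
from seg import *
for n in("top","side"):
    im=cv2.imread(f"pics/{n}0.png")[:,:,::-1].copy()
    for c in HUE:
        for o in comps(n,im,c): print(n,c,np.round(o,1))
a=cv2.imread("pics/top0.png")[140:260,270:510]; b=cv2.imread("pics/side0.png")[170:310,240:440]
a=cv2.resize(a,None,fx=3.33,fy=3.33,interpolation=2); cv2.imwrite("pics/c1.png",a)
cv2.imwrite("pics/c2.png",cv2.resize(b,None,fx=4,fy=4,interpolation=2))
# shelf edge: top pixels (300,115),(50,120); side (287,101)
for u in((300,117),(500,110)):
    for v in((320,113),(400,136)): print(u,v,onz("top",u,.25),onz("side",v,.25))
print(onz("top",(312,182),0.013), cross("top",(313,182),"side",(339,192)))
E
```

```text
top blue [408.4 225.3  21.5  22.  384.5 397.  215.   23.   22. ]
top blue [352.7 227.1  33.9  34.3 934.5 336.  210.   35.   35. ]
top red [476.  226.   34.   35.1 949.5 459.  209.   35.   35. ]
top red [378.4 177.6  21.5  23.  396.5 367.  166.   23.   24. ]
top yellow [352.9 226.6  21.7  22.3 385.5 342.  216.   23.   22. ]
top yellow [406.7 225.7  34.   34.9 946.5 390.  208.   35.   36. ]
top green [480.6 225.2  20.6  21.5 354.5 470.  215.   22.   22. ]
top green [420.8 181.9  15.8  16.5 209.5 413.  174.   17.   18. ]
top green [377.6 178.8  32.9  33.5 879.5 361.  162.   34.   34. ]
side blue [323.1 232.7  12.8  54.9 646.5 296.  225.   56.   17. ]
side red [379.5 292.4  24.2  44.3 918.  356.  282.   48.   25. ]
side red [371.3 214.7   8.1  20.8 149.5 360.  211.   23.    9. ]
side yellow [338.7 252.9  17.4  37.6 548.5 319.  246.   41.   17. ]
side yellow [313.1 214.3   8.3  21.1 162.5 302.  210.   23.   10. ]
side green [380.1 271.8  13.6  27.9 344.5 365.  265.   31.   15. ]
side green [391.  241.5   7.3  18.6 108.5 382.  238.   19.    8. ]
side green [371.  230.7  13.3  33.  354.5 353.  226.   37.   13. ]
(300, 117) (320, 113) [0.70604857 0.30906381 0.25      ] [0.65156691 0.5401287  0.25      ]
(300, 117) (400, 136) [0.70604857 0.30906381 0.25      ] [0.65697277 0.09241968 0.25      ]
(500, 110) (320, 113) [ 0.71050362 -0.13975355  0.25      ] [0.65156691 0.5401287  0.25      ]
(500, 110) (400, 136) [ 0.71050362 -0.13975355  0.25      ] [0.65697277 0.09241968 0.25      ]
[0.59050655 0.29505415 0.013     ] (array([0.58748437, 0.28860318, 0.06342859]), np.float64(0.008533826289945288))
```

View pics/c1.png

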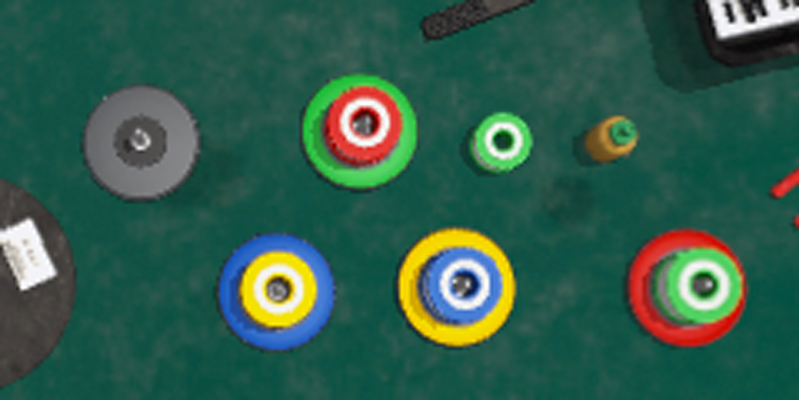

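View pics/c2.png

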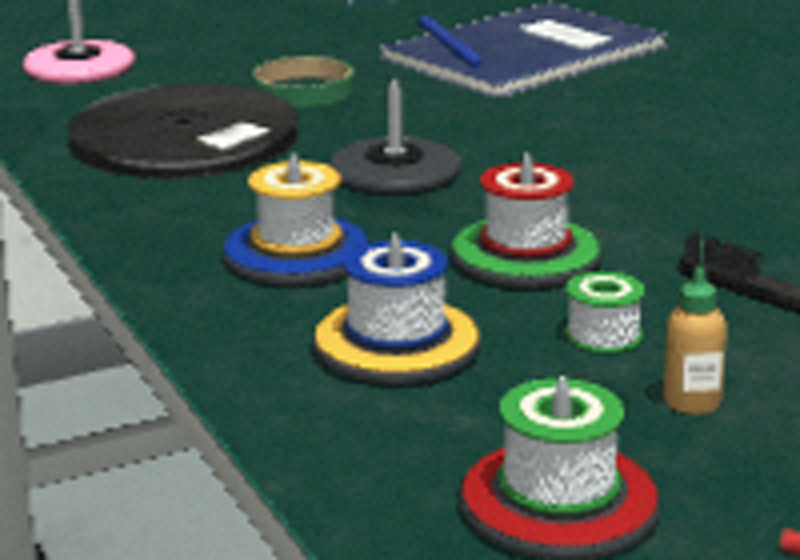

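The crops show every spindle tip standing above its reel, and all reels look seated. Next I compute positions and heights from both views.

Run:
```python
from seg import *
np.set_printoptions(precision=4,suppress=True)
top={"blue":(352.7,227.1),"red":(476,226),"yellow":(406.7,225.7),"green":(377.6,178.8),"spare":(312.3,182.6)}
for k,v in top.items(): print("stand",k,onz("top",(v[0],v[1]),.013))
reel={"yellow":((352.9,226.6),(313.1,214.3)),"blue":((408.4,225.3),None),"red":((378.4,177.6),(371.3,214.7)),"green":((480.6,225.2),(380.4,271.9))}
for k,(u,v) in reel.items():
    print("reel",k,onz("top",u,.056),cross("top",u,"side",v) if v else "")
print("blue x", cross("top",(408.4,225.3),"side",(338.75,235.5)))
tip={"blue":(313.25,208.2),"yellow":(338.75,228.2),"green":(371.75,208.5),"red":(380.5,264.2),"spare":(338.5,190.2)}
for k,v in tip.items():
    P=onz("top",top[k],.013); o,d=ray("side",v)  # height where side tip ray passes closest to stand axis
    s=np.dot((P-o)[:2],d[:2])/np.dot(d[:2],d[:2]); q=o+s*d; print("tip",k,q, np.linalg.norm((q-P)[:2]))
print("bottle",onz("top",(453,181),.05),"decoy",onz("top",(420.8,181.9),.03))
# widths
print(np.linalg.norm(onz("top",(335.6,227),.013)-onz("top",(369.8,227),.013)))
```

```text
stand blue [0.4665 0.1889 0.013 ]
stand red [ 0.4615 -0.1394  0.013 ]
stand yellow [0.4668 0.045  0.013 ]
stand green [0.5948 0.1183 0.013 ]
stand spare [0.5889 0.2943 0.013 ]
reel yellow [0.4659 0.19   0.056 ] (array([0.4674, 0.1894, 0.0531]), np.float64(0.0028769075139923623))
reel blue [0.4658 0.0469 0.056 ] 
reel red [0.5918 0.12   0.056 ] (array([0.5947, 0.1185, 0.0527]), np.float64(0.005235215051566455))
reel green [ 0.4616 -0.1391  0.056 ] (array([ 0.4628, -0.1405,  0.0533]), np.float64(0.0025402226566127476))
blue x (array([0.4678, 0.0455, 0.052 ]), np.float64(0.003787809224032395))
tip blue [0.4693 0.1878 0.07  ] 0.003014346492517926
tip yellow [0.4692 0.0438 0.0705] 0.002740267715801159
tip green [0.5975 0.1166 0.0699] 0.0032544198470543313
tip red [ 0.4638 -0.1409  0.0698] 0.0027334921263059138
tip spare [0.5926 0.2924 0.0674] 0.004170947655402672
bottle [ 0.5789 -0.075   0.05  ] decoy [0.5812 0.0056 0.03  ]
0.0911512192645943
```

Heights agree with the text: flange tops at 53–56 mm and tips at about 70 mm. The two views differ by about 3 mm, so I use averages.

>>> servo_tool(moves=[[24.6,-31.5,-4,-1.153],[24.6,-31.5,-4,-1.153],[24.6,-31.5,-4,-1.153],[24.6,-31.5,-4,-1.153],[24.6,-31.5,-4,-1.153],[24.6,-31.5,-4,-1.153],[24.6,-31.5,-4,-1.153],[24.6,-31.5,-4,-1.153],[24.6,-31.5,-4,-1.153],[24.6,-31.5,-4,-1.153],[24.6,-31.5,-4,-1.153],[24.6,-31.5,-4,-1.153],[24.6,-31.5,-4,-1.153],[24.6,-31.5,-4,-1.153]], claw=0, force=40)

```text
time: 1.27
ee_pos: [0.4672, 0.1891, 0.1618]
tcp_rot: [-180.0, -0.0, 90.3]
wrist_force: [-0.4, 0.1, -0.5]
opening: 0.0855
grasp_force: 0.0
```

>>> servo_tool(moves=[[0,0,-3],[0,0,-6],[0,0,-8.5],[0,0,-10.5],[0,0,-12.5],[0,0,-14],[0,0,-14.6],[0,0,-14.6],[0,0,-14.6]])

```text
validation failed for argument at $.mo...
```

>>> servo_tool(moves=[[0,0,-3,0],[0,0,-6,0],[0,0,-8.5,0],[0,0,-10.5,0],[0,0,-12.5,0],[0,0,-14,0],[0,0,-14.6,0],[0,0,-14.6,0],[0,0,-14.6,0]])

```text
time: 2.02
ee_pos: [0.4676, 0.189, 0.0164]
tcp_rot: [180.0, -0.0, 90.2]
wrist_force: [0.7, 0.1, 0.7]
opening: 0.0854
grasp_force: 0.0
```

Run:
```python
from h import *
o=get_obs(); print(o["ee_pos"],o["wrist_force"])
im=snap("side","s1"); a=cv2.resize(im[120:270,230:430,::-1],None,fx=4,fy=4,interpolation=2); cv2.imwrite("pics/s1c.png",a)
```

```text
[0.46755127 0.1890412  0.01636463] [0.69650033 0.08478209 0.67173535]
```

View pics/s1c.png

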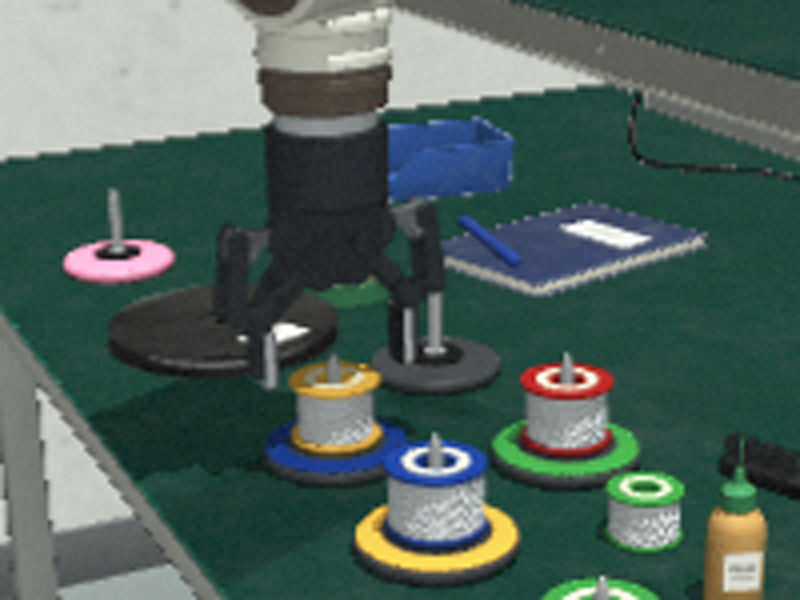

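The fingers appear higher than expected: the tips are at crop rows ~385/360, near the reel's top. I project the TCP into the view and take another frame.

Run:
```python
from h import *
o=get_obs(); p=o["ee_pos"]; print(o["time"],p)
for dx in(-.043,0,.043):
  for z in (.0294,.06,.10): q=proj("side",[p[0]+dx,p[1],z]); print(dx,z,(q-[230,120])*4)
im=snap("side","s2"); a=cv2.resize(im[120:270,230:430,::-1],None,fx=4,fy=4,interpolation=2); cv2.imwrite("pics/s2c.png",a)
b=cv2.imread("pics/s1.png")[:,:,::-1]; print(np.abs(im.astype(int)-b).max(2)[120:270].mean())
```

```text
2.0667 [0.46801146 0.18903556 0.01687581]
-0.043 0.0294 [269.81549322 424.22783807]
-0.043 0.06 [267.56615158 379.11398125]
-0.043 0.1 [264.56591862 318.73174503]
0 0.0294 [332.44964167 411.85495148]
0 0.06 [330.86634534 367.28086994]
0 0.1 [328.75116935 307.64517371]
0.043 0.0294 [393.27741314 399.83121246]
0.043 0.06 [392.32114524 355.79111319]
0.043 0.1 [391.03871867 296.89320713]
3.405708333333333
```

View pics/s2c.png

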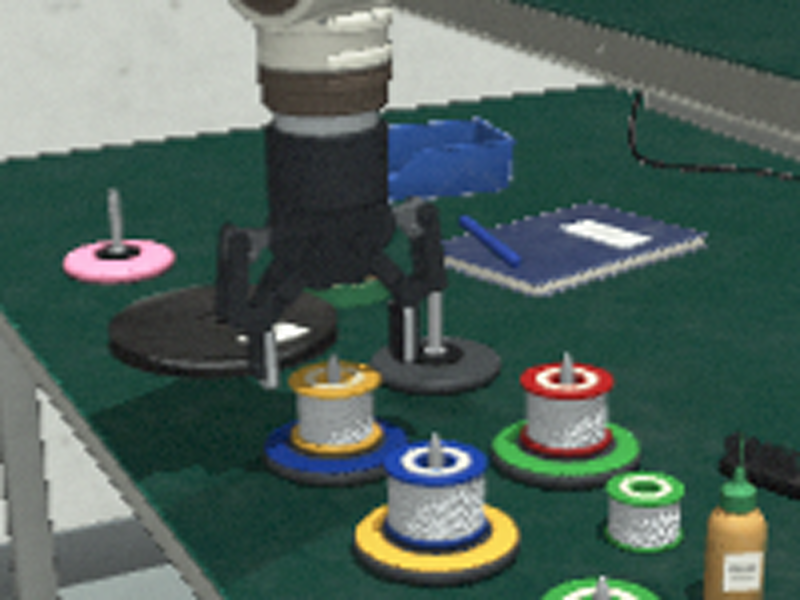

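The fingertips sit at crop rows 386/361, where z≈0.03 tips should be at rows ~424/400. So the gripper is either higher or farther back than reported. The top view should settle which.

Run:
```python
from h import *
o=get_obs(); print(o["time"],o["ee_pos"],o["q"])
im=snap("top","t2"); cv2.imwrite("pics/t2c.png",cv2.resize(im[130:330,250:450,::-1],None,fx=3,fy=3,interpolation=2))
for z in(.02,.1,.2): print(z,(proj("top",[.4676,.189,z])-[250,130])*3)
```

```text
2.1167 [0.46824701 0.18897999 0.01705446] [ 2.19781470e+01 -7.44235129e-01 -1.62728766e+01  7.43622197e+01
  6.13773541e-04  1.11768500e+02]
0.02 [308.26420693 289.71723192]
0.1 [311.79095451 285.38074051]
0.2 [316.89254512 279.10751882]
```

View pics/t2c.png

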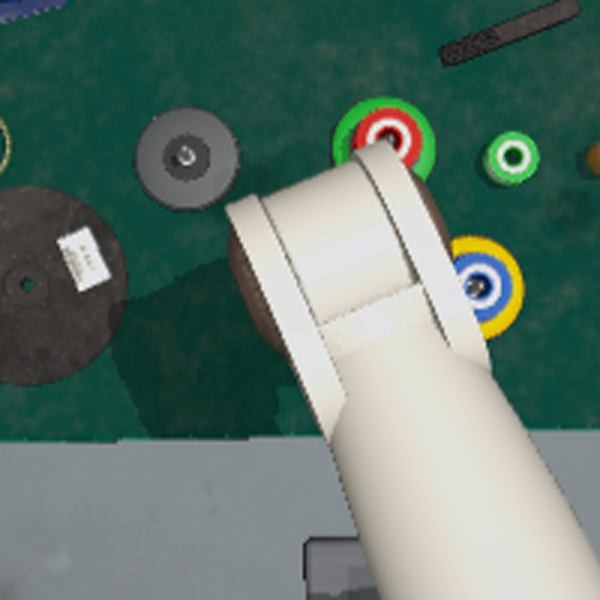

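Run:
```python
from h import *
for z in(.202,.215,.24,.3): print(z,proj("side",[.2215,.503,z]))
a=cv2.imread("pics/side0.png")[60:160,130:230]; b=cv2.imread("pics/s2.png")[140:240,270:370]
cv2.imwrite("pics/f.png",cv2.resize(np.hstack([a,b]),None,fx=4,fy=4,interpolation=2))
```

```text
0.202 [188.04518839 144.81909335]
0.215 [187.44515257 140.30757175]
0.24 [186.28357197 131.54202578]
0.3 [183.45520449 110.01783715]
```

View pics/f.png

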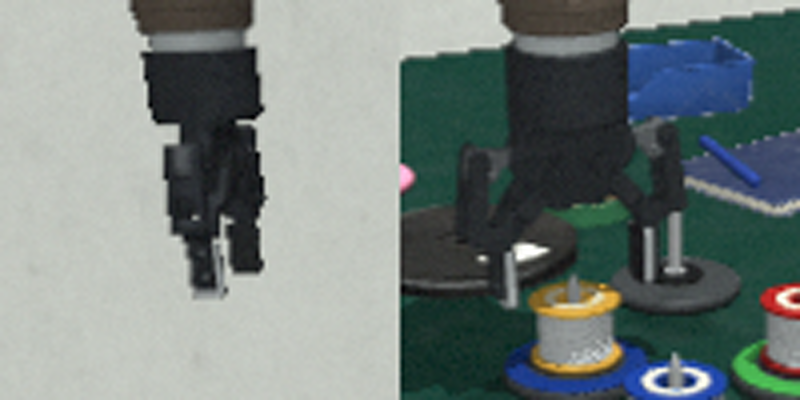

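In both images the gripper sits about 26 mm higher than reported. The horizontal position and the gripper's own size both check out, so the reported z is biased low. I lower it in small steps and watch the force.

>>> servo_tool(moves=[[-0.2,0,-0.5,0],[-0.2,0,-1.0,0],[-0.2,0,-1.4,0],[-0.2,0,-1.8,0],[-0.2,0,-2.1,0],[-0.2,0,-2.4,0],[-0.2,0,-2.6,0],[-0.2,0,-2.6,0]])

```text
time: 2.83
ee_pos: [0.4654, 0.1882, -0.0108]
tcp_rot: [-180.0, 0.0, 90.2]
wrist_force: [-0.9, 0.8, 0.2]
opening: 0.0853
grasp_force: 0.0
```

Run:
```python
from h import *
o=get_obs(); print(o["time"],o["ee_pos"],o["wrist_force"])
im=snap("side","s3"); a=cv2.resize(im[180:250,270:370,::-1],None,fx=8,fy=8,interpolation=2); cv2.imwrite("pics/s3c.png",a)
```

```text
2.8333 [ 0.4654118   0.18820608 -0.01084572] [-0.92950435  0.82469024  0.20069365]
```

View pics/s3c.png

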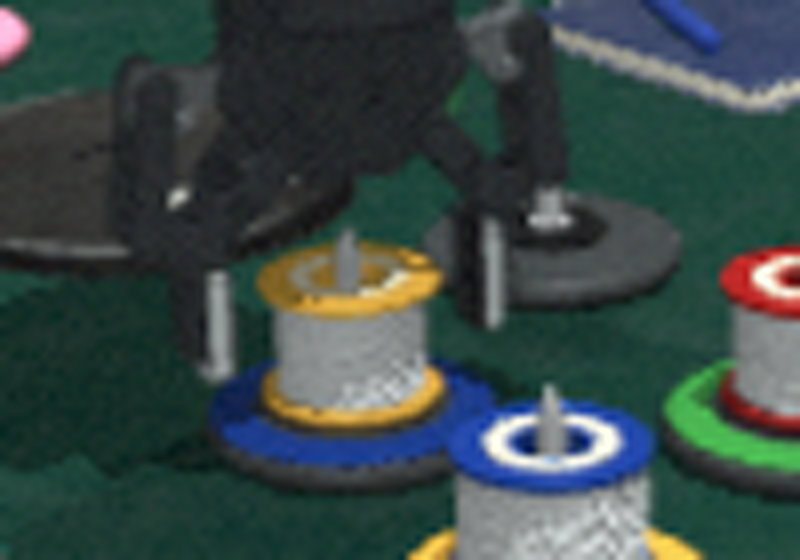

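The fingers straddle the yellow reel and are centred on it: tip midpoint at crop column 354, reel axis at ~350. The tips are at z≈0.03 with no contact, so the z bias is about +27 mm. I go 4 mm lower and close.

>>> servo_tool(moves=[[0,0,-0.4,0],[0,0,-0.4,0]])

```text
time: 3.05
ee_pos: [0.4655, 0.1883, -0.0148]
tcp_rot: [-180.0, 0.0, 90.2]
wrist_force: [-0.3, 0.3, 1.0]
opening: 0.085
grasp_force: 0.0
```

>>> servo_tool(moves=[[0,0,0,0],[0,0,0,0],[0,0,0,0],[0,0,0,0],[0,0,0,0],[0,0,0,0],[0,0,0,0],[0,0,0,0]], claw=1, force=40)

```text
time: 3.72
ee_pos: [0.4659, 0.1885, -0.0138]
tcp_rot: [180.0, -0.0, 90.2]
wrist_force: [-1.1, -0.6, 6.1]
opening: 0.0565
grasp_force: 43.5
```

>>> servo_tool(moves=[[0,0,0.8,0],[0,0,2,0],[0,0,4,0],[0,0,6,0],[0,0,8,0],[0,0,8,0],[0,0,8,0]])

```text
time: 4.3
ee_pos: [0.4663, 0.1886, 0.0669]
tcp_rot: [179.9, -0.0, 90.2]
wrist_force: [-0.5, -0.4, -3.3]
opening: 0.0569
grasp_force: 43.5
```

>>> servo_tool(moves=[[1.5,1.2,0,0],[4,3.4,0,0],[6.5,5.6,0,0],[9,7.8,0,0],[11,9.5,0,0],[12.2,10.5,0,0],[12.2,10.5,0,0],[12.2,10.5,0,0],[12.2,10.5,0,0],[12.2,10.5,0,0]])

```text
time: 5.13
ee_pos: [0.5868, 0.2927, 0.0653]
tcp_rot: [-179.9, 0.0, 90.2]
wrist_force: [0.2, -0.3, -2.7]
opening: 0.0567
grasp_force: 43.9
```

Run:
```python
from h import *
o=get_obs(); print(o["time"],o["ee_pos"],o["wrist_force"])
im=snap("side","s4"); a=im[140:235,280:400,::-1]
b=snap("top","t4")[150:245,280:400,::-1]
cv2.imwrite("pics/s4c.png",cv2.resize(np.vstack([a,b]),None,fx=3.1,fy=3.1,interpolation=2))
```

```text
5.1333 [0.58683153 0.29268112 0.06527289] [ 0.23288091 -0.29240859 -2.74001574]
```

View pics/s4c.png

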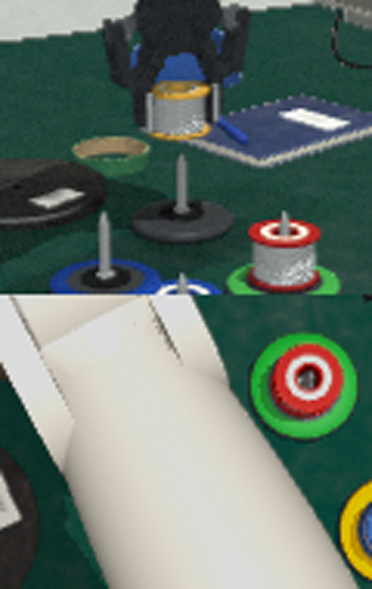

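The yellow reel is held level, directly above the spare spindle in the side view (both near crop column 181). I check depth with the flange ray at the lifted height.

Run:
```python
import seg; from seg import *
seg.ROI["side"]=(150,200,320,360)
im=cv2.imread("pics/s4.png")[:,:,::-1].copy()
for o in comps("side",im,"yellow",20): print(np.round(o,1), onz("side",o[:2],.053+.0805-.0005))
print(onz("side",(313.1,214.3),.053), proj("side",[.5905,.2935,.0727]))
```

```text
[338.  169.    4.2  17.1  63.5 329.  167.   19.    5. ] [0.58685827 0.28201308 0.133     ]
[0.46891194 0.18925009 0.053     ] [337.64907893 188.44762008]
```

>>> servo_tool(moves=[[0.1,0.1,-1,0],[0.1,0.1,-2,0],[0.1,0.1,-2.6,0],[0.1,0.1,-3.2,0],[0.1,0.1,-3.8,0],[0.1,0.1,-4.2,0],[0.1,0.1,-4.2,0]])

```text
time: 5.82
ee_pos: [0.5881, 0.2941, 0.0223]
tcp_rot: [-179.9, 0.0, 90.2]
wrist_force: [0.2, -0.4, -3.5]
opening: 0.0568
grasp_force: 44.0
```

>>> servo_tool(moves=[[0,0,-1,0],[0,0,-2,0],[0,0,-2.8,0],[0,0,-3.3,0],[0,0,-3.6,0],[0,0,-3.8,0],[0,0,-3.8,0]])

```text
time: 6.4
ee_pos: [0.5887, 0.2944, -0.0138]
tcp_rot: [180.0, -0.0, 90.2]
wrist_force: [-2.5, -1.7, 1.8]
opening: 0.0567
grasp_force: 44.2
```

>>> servo_tool(moves=[[0,0,0,0],[0,0,0,0],[0,0,0,0],[0,0,0,0],[0,0,0,0],[0,0,0,0]], claw=0)

```text
time: 6.9
ee_pos: [0.5887, 0.2944, -0.0143]
tcp_rot: [180.0, -0.0, 90.2]
wrist_force: [-0.4, -0.0, -0.5]
opening: 0.0856
grasp_force: 0.0
```

>>> servo_tool(moves=[[0,0,2,0],[0,0,5,0],[0,0,8.5,0],[0,0,11,0],[0,0,12,0],[0,0,12,0]])

```text
time: 7.4
ee_pos: [0.59, 0.295, 0.1089]
tcp_rot: [179.7, -0.1, 90.2]
wrist_force: [0.4, -0.1, 0.3]
opening: 0.0852
grasp_force: 0.0
```

Run:
```python
import seg; from seg import *
im=snap("side","s5"); b=snap("top","t5")
seg.ROI["side"]=(180,235,310,365)
for o in comps("side",im,"yellow",20): print(np.round(o,1), onz("side",o[:2],.053))
print(proj("side",[.592,.2925,.053]))
cv2.imwrite("pics/s5c.png",cv2.resize(im[170:270,290:410,::-1],None,fx=3,fy=3,interpolation=2))
```

```text
[337.7 195.    6.1  18.5  96.5 328.  192.   20.    7. ] [0.59056713 0.2939143  0.053     ]
[338.36212223 195.02370487]
```

View pics/s5c.png

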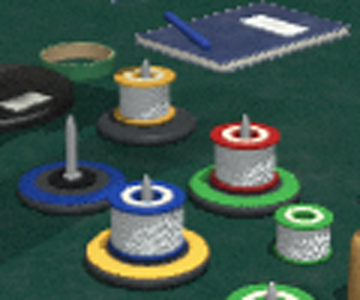

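The yellow reel sits fully down on the spare stand: flange at (337.7,195), matching the predicted (338.4,195.0). Next is the blue reel.

>>> servo_tool(moves=[[-1.5,-3,0,0],[-3,-6,0,0],[-4.8,-9.6,0,0],[-6.5,-13.2,0,0],[-8.3,-16.8,0,0],[-10,-20.4,0,0],[-11.5,-23.4,0,0],[-12.3,-24.9,0,0],[-12.3,-24.9,0,0],[-12.3,-24.9,0,0],[-12.3,-24.9,-2.5,0],[-12.3,-24.9,-5,0],[-12.3,-24.9,-7.5,0],[-12.3,-24.9,-9.5,0],[-12.3,-24.9,-11,0],[-12.3,-24.9,-12,0],[-12.3,-24.9,-12,0],[-12.3,-24.9,-12,0]])

```text
time: 9.0
ee_pos: [0.4653, 0.0458, -0.0148]
tcp_rot: [-179.9, 0.0, 90.2]
wrist_force: [-0.1, -0.1, -0.9]
opening: 0.0855
grasp_force: 0.0
```

>>> servo_tool(moves=[[0,0,0,0],[0,0,0,0],[0,0,0,0],[0,0,0,0],[0,0,0,0],[0,0,0,0],[0,0,0,0],[0,0,0,0]], claw=1)

```text
time: 9.67
ee_pos: [0.4666, 0.0456, -0.0129]
tcp_rot: [179.9, -0.0, 90.2]
wrist_force: [-2.1, -0.0, 6.1]
opening: 0.0581
grasp_force: 42.8
```

>>> servo_tool(moves=[[0,0,0.8,0],[0,0,2,0],[0,0,4,0],[0,0,6,0],[0,0,8,0],[0,0,8,0],[0,0,8,0]])

```text
time: 10.25
ee_pos: [0.4665, 0.0454, 0.0671]
tcp_rot: [179.9, -0.0, 90.2]
wrist_force: [0.3, 0.1, -3.0]
opening: 0.0579
grasp_force: 43.7
```

>>> servo_tool(moves=[[0,1.5,0,0],[0,4,0,0],[0,7,0,0],[0,10,0,0],[0,12.5,0,0],[0,14.3,0,0],[0,14.3,0,0],[0,14.3,0,0],[0,14.3,0,0],[0,14.3,-1,0],[0,14.3,-2,0],[0,14.3,-2.6,0],[0,14.3,-3.2,0],[0,14.3,-3.8,0],[0,14.3,-4.2,0],[0,14.3,-4.2,0]])

```text
time: 11.58
ee_pos: [0.4652, 0.1881, 0.0226]
tcp_rot: [-179.9, 0.0, 90.2]
wrist_force: [-0.2, -0.5, -2.5]
opening: 0.0581
grasp_force: 43.5
```

>>> servo_tool(moves=[[0,0,-1,0],[0,0,-2,0],[0,0,-2.8,0],[0,0,-3.3,0],[0,0,-3.6,0],[0,0,-3.8,0],[0,0,-3.8,0]])

```text
time: 12.17
ee_pos: [0.4655, 0.1883, -0.013]
tcp_rot: [180.0, -0.0, 90.2]
wrist_force: [-6.2, -2.2, 11.5]
opening: 0.0582
grasp_force: 44.6
```

>>> servo_tool(moves=[[0,0,0,0],[0,0,0,0],[0,0,0,0],[0,0,0,0],[0,0,0,0],[0,0,0,0]], claw=0)

```text
time: 12.67
ee_pos: [0.4656, 0.1884, -0.0144]
tcp_rot: [-180.0, 0.0, 90.2]
wrist_force: [-0.2, 0.4, -0.1]
opening: 0.0858
grasp_force: 0.0
```

>>> servo_tool(moves=[[0,0,2,0],[0,0,5,0],[0,0,8.5,0],[0,0,11,0],[0,0,12,0],[2,1.8,12,0],[5,4.4,12,0],[8,7,12,0],[10.5,9.2,12,0],[12.3,10.6,12,0],[12.3,10.6,12,0],[12.3,10.6,10,0],[12.3,10.6,7.5,0],[12.3,10.6,5,0],[12.3,10.6,2.5,0],[12.3,10.6,1,0],[12.3,10.6,0,0],[12.3,10.6,0,0],[12.3,10.6,0,0]])

```text
time: 14.25
ee_pos: [0.5884, 0.2941, -0.0142]
tcp_rot: [-180.0, 0.0, 90.2]
wrist_force: [0.1, 0.7, 0.5]
opening: 0.0853
grasp_force: 0.0
```

>>> servo_tool(moves=[[0,0,0,0],[0,0,0,0],[0,0,0,0],[0,0,0,0],[0,0,0,0],[0,0,0,0],[0,0,0,0],[0,0,0,0]], claw=1)

```text
time: 14.92
ee_pos: [0.5895, 0.2948, -0.0125]
tcp_rot: [179.9, -0.1, 90.2]
wrist_force: [-0.6, -1.0, 5.5]
opening: 0.0568
grasp_force: 43.5
```

>>> servo_tool(moves=[[0,0,0.8,0],[0,0,2,0],[0,0,4,0],[0,0,6,0],[0,0,8,0],[0,0,8,0],[0,0,8,0]])

```text
time: 15.5
ee_pos: [0.5894, 0.2948, 0.0672]
tcp_rot: [179.9, -0.1, 90.2]
wrist_force: [0.0, 0.4, -3.0]
opening: 0.0568
grasp_force: 43.4
```

>>> servo_tool(moves=[[-1,-2,0,0],[-2.5,-5,0,0],[-4.2,-8.5,0,0],[-6,-12,0,0],[-7.7,-15.5,0,0],[-9.4,-19,0,0],[-11,-22,0,0],[-12,-24.2,0,0],[-12.3,-24.9,0,0],[-12.3,-24.9,0,0],[-12.3,-24.9,0,0],[-12.3,-24.9,0,0],[-12.3,-24.9,-1,0],[-12.3,-24.9,-2,0],[-12.3,-24.9,-2.6,0],[-12.3,-24.9,-3.2,0],[-12.3,-24.9,-3.8,0],[-12.3,-24.9,-4.2,0],[-12.3,-24.9,-4.2,0]])

```text
time: 17.08
ee_pos: [0.4651, 0.0453, 0.0226]
tcp_rot: [-179.9, 0.0, 90.2]
wrist_force: [-0.3, 0.2, -2.9]
opening: 0.0567
grasp_force: 43.7
```

>>> servo_tool(moves=[[0,0,-1,0],[0,0,-2,0],[0,0,-2.8,0],[0,0,-3.3,0],[0,0,-3.6,0],[0,0,-3.8,0],[0,0,-3.8,0]])

```text
time: 17.67
ee_pos: [0.4655, 0.0453, -0.0126]
tcp_rot: [180.0, -0.0, 90.2]
wrist_force: [-8.6, -1.3, 15.3]
opening: 0.0568
grasp_force: 45.2
```

>>> servo_tool(moves=[[0,0,0,0],[0,0,0,0],[0,0,0,0],[0,0,0,0],[0,0,0,0],[0,0,0,0]], claw=0)

```text
time: 18.17
ee_pos: [0.4656, 0.0454, -0.0145]
tcp_rot: [-180.0, 0.0, 90.2]
wrist_force: [0.0, -0.1, 0.3]
opening: 0.0857
grasp_force: 0.0
```

>>> servo_tool(moves=[[0,0,2,0],[0,0,5,0],[0,0,8.5,0],[0,0,11,0],[0,0,12,0],[2,1.2,12,0],[5,3,12,0],[8,4.6,12,0],[11,6.3,12,0],[12.7,7.3,12,0],[12.7,7.3,12,0],[12.7,7.3,10,0],[12.7,7.3,7.5,0],[12.7,7.3,5,0],[12.7,7.3,2.5,0],[12.7,7.3,1,0],[12.7,7.3,0,0],[12.7,7.3,0,0],[12.7,7.3,0,0]])

```text
time: 19.75
ee_pos: [0.5923, 0.1181, -0.0143]
tcp_rot: [-180.0, 0.0, 90.2]
wrist_force: [0.3, -0.8, 0.3]
opening: 0.0855
grasp_force: 0.0
```

>>> servo_tool(moves=[[0,0,0,0],[0,0,0,0],[0,0,0,0],[0,0,0,0],[0,0,0,0],[0,0,0,0],[0,0,0,0],[0,0,0,0]], claw=1)

```text
time: 20.42
ee_pos: [0.5937, 0.1185, -0.0124]
tcp_rot: [179.8, -0.0, 90.2]
wrist_force: [-1.1, -0.6, 6.4]
opening: 0.0581
grasp_force: 42.7
```

>>> servo_tool(moves=[[0,0,0.8,0],[0,0,2,0],[0,0,4,0],[0,0,6,0],[0,0,8,0],[0,0,8,0],[0,0,8,0]])

```text
time: 21.0
ee_pos: [0.5936, 0.1186, 0.0674]
tcp_rot: [179.8, -0.0, 90.2]
wrist_force: [-0.8, -0.5, -3.1]
opening: 0.0581
grasp_force: 43.6
```

Run:
```python
import seg; from seg import *
im=snap("side","s6"); seg.ROI["side"]=(120,320,285,425)
for c in("yellow","blue","red"):
  for o in comps("side",im,c,20): print(c,np.round(o,1))
for k,P in dict(blue=[.468,.188,.053],yellow=[.468,.0445,.053],red_held=[.594,.118,.133]).items(): print(k,proj("side",P))
```

```text
yellow [338.9 253.7  17.1  38.7 545.5 319.  246.   41.   17. ]
yellow [338.2 235.3  10.3  23.3 220.5 325.  230.   27.   12. ]
blue [313.4 230.   13.6  30.6 324.5 297.  226.   35.   13. ]
blue [312.7 214.6   8.   19.6 134.  302.  211.   22.    9. ]
blue [336.5 159.   18.4  33.3 500.5 320.  150.   36.   20. ]
red [379.5 292.4  24.4  44.4 923.  356.  282.   48.   25. ]
red [373.9 186.1   3.9  17.5  44.  364.  184.   19.    5. ]
blue [312.96498352 214.52310181]
yellow [338.20831265 235.34612527]
red_held [370.60991564 184.43956155]
```

Blue and yellow reels are seated on their own stands, with flanges within a pixel of prediction. I park red on the spare.

>>> servo_tool(moves=[[0,1.5,0,0],[0,4,0,0],[-0.1,7,0,0],[-0.2,10,0,0],[-0.3,13,0,0],[-0.4,16,0,0],[-0.4,17.6,0,0],[-0.4,17.6,0,0],[-0.4,17.6,0,0],[-0.4,17.6,0,0],[-0.4,17.6,-1,0],[-0.4,17.6,-2,0],[-0.4,17.6,-2.6,0],[-0.4,17.6,-3.2,0],[-0.4,17.6,-3.8,0],[-0.4,17.6,-4.2,0],[-0.4,17.6,-4.2,0]])

```text
time: 22.47
ee_pos: [0.5882, 0.294, 0.0224]
tcp_rot: [-179.9, 0.0, 90.2]
wrist_force: [0.2, 0.1, -2.6]
opening: 0.0577
grasp_force: 43.5
```

>>> servo_tool(moves=[[0,0,-1,0],[0,0,-2,0],[0,0,-2.8,0],[0,0,-3.3,0],[0,0,-3.6,0],[0,0,-3.8,0],[0,0,-3.8,0]])

```text
time: 23.05
ee_pos: [0.5886, 0.2944, -0.0125]
tcp_rot: [180.0, -0.0, 90.2]
wrist_force: [-5.3, -2.4, 10.6]
opening: 0.058
grasp_force: 44.5
```

>>> servo_tool(moves=[[0,0,0,0],[0,0,0,0],[0,0,0,0],[0,0,0,0],[0,0,0,0],[0,0,0,0]], claw=0)

```text
time: 23.55
ee_pos: [0.5886, 0.2944, -0.0145]
tcp_rot: [-180.0, 0.0, 90.2]
wrist_force: [-0.5, -0.3, 0.2]
opening: 0.0854
grasp_force: 0.0
```

>>> servo_tool(moves=[[0,0,2,0],[0,0,5,0],[0,0,8.5,0],[0,0,11,0],[0,0,12,0],[-0.6,-2,12,0],[-1.5,-5,12,0],[-2.6,-9,12,0],[-3.7,-12.7,12,0],[-4.8,-16.4,12,0],[-5.9,-20.1,12,0],[-7,-23.8,12,0],[-8.1,-27.5,12,0],[-9.2,-31.2,12,0],[-10.3,-34.9,12,0],[-11.4,-38.8,12,0],[-12.3,-42,12,0],[-12.7,-43.4,12,0],[-12.7,-43.4,12,0],[-12.7,-43.4,12,0]])

```text
time: 25.22
ee_pos: [0.4613, -0.1402, 0.1052]
tcp_rot: [-180.0, -0.0, 90.1]
wrist_force: [-1.2, -0.1, 0.6]
opening: 0.0855
grasp_force: 0.0
```

>>> servo_tool(moves=[[0,0,-2.5,0],[0,0,-5,0],[0,0,-7.5,0],[0,0,-9.5,0],[0,0,-11,0],[0,0,-12,0],[0,0,-12,0],[0,0,-12,0]])

```text
time: 25.88
ee_pos: [0.4618, -0.1389, -0.0143]
tcp_rot: [-180.0, -0.0, 90.2]
wrist_force: [1.0, -0.2, 1.0]
opening: 0.0855
grasp_force: 0.0
```

>>> servo_tool(moves=[[0,0,0,0],[0,0,0,0],[0,0,0,0],[0,0,0,0],[0,0,0,0],[0,0,0,0],[0,0,0,0],[0,0,0,0]], claw=1)

```text
time: 26.55
ee_pos: [0.4626, -0.1398, -0.0129]
tcp_rot: [179.9, 0.0, 90.2]
wrist_force: [-0.5, 1.4, 5.8]
opening: 0.0569
grasp_force: 42.9
```

>>> servo_tool(moves=[[0,0,0.8,0],[0,0,2,0],[0,0,4,0],[0,0,6,0],[0,0,8,0],[0,0,8,0],[0,0,8,0]])

```text
time: 27.13
ee_pos: [0.4625, -0.1399, 0.0672]
tcp_rot: [179.9, 0.0, 90.2]
wrist_force: [-0.3, -0.2, -1.5]
opening: 0.057
grasp_force: 43.3
```

>>> servo_tool(moves=[[0,2,0,0],[0,5,0,0],[0,8.5,0,0],[0,12,0,0],[0,15.5,0,0],[1.5,18.5,0,0],[4,21.5,0,0],[7,24,0,0],[10,25.8,0,0],[12.5,25.8,0,0],[13.2,25.8,0,0],[13.2,25.8,0,0],[13.2,25.8,0,0],[13.2,25.8,-1,0],[13.2,25.8,-2,0],[13.2,25.8,-2.6,0],[13.2,25.8,-3.2,0],[13.2,25.8,-3.8,0],[13.2,25.8,-4.2,0],[13.2,25.8,-4.2,0]])

```text
time: 28.8
ee_pos: [0.593, 0.1182, 0.0226]
tcp_rot: [-179.9, 0.0, 90.2]
wrist_force: [-0.7, 0.4, -1.2]
opening: 0.057
grasp_force: 43.6
```

>>> servo_tool(moves=[[0,0,-1,0],[0,0,-2,0],[0,0,-2.8,0],[0,0,-3.3,0],[0,0,-3.6,0],[0,0,-3.8,0],[0,0,-3.8,0]])

```text
time: 29.38
ee_pos: [0.5936, 0.1184, -0.0129]
tcp_rot: [180.0, -0.0, 90.2]
wrist_force: [-6.3, -1.4, 9.8]
opening: 0.0568
grasp_force: 44.4
```

Seated. Now release, and fetch red from the spare: (0.594,0.118) → (0.589,0.294).

>>> servo_tool(moves=[[0,0,0,0],[0,0,0,0],[0,0,0,0],[0,0,0,0],[0,0,0,0],[0,0,0,0]], claw=0)

```text
time: 29.88
ee_pos: [0.5936, 0.1183, -0.0145]
tcp_rot: [-180.0, 0.0, 90.2]
wrist_force: [0.6, -0.1, -0.8]
opening: 0.0852
grasp_force: 0.0
```

>>> servo_tool(moves=[[0,0,2,0],[0,0,5,0],[0,0,8.5,0],[0,0,11,0],[0,0,12,0],[0,2,12,0],[-0.1,5.5,12,0],[-0.2,9.2,12,0],[-0.3,12.8,12,0],[-0.4,16,12,0],[-0.5,17.6,12,0],[-0.5,17.6,12,0],[-0.5,17.6,10,0],[-0.5,17.6,7.5,0],[-0.5,17.6,5,0],[-0.5,17.6,2.5,0],[-0.5,17.6,1,0],[-0.5,17.6,0,0],[-0.5,17.6,0,0],[-0.5,17.6,0,0]])

```text
time: 31.55
ee_pos: [0.5887, 0.2937, -0.0141]
tcp_rot: [-180.0, 0.0, 90.1]
wrist_force: [0.4, 0.1, 0.7]
opening: 0.0855
grasp_force: 0.0
```

>>> servo_tool(moves=[[0,0,0,0],[0,0,0,0],[0,0,0,0],[0,0,0,0],[0,0,0,0],[0,0,0,0],[0,0,0,0],[0,0,0,0]], claw=1)

```text
time: 32.22
ee_pos: [0.5896, 0.2947, -0.0124]
tcp_rot: [179.9, -0.1, 90.2]
wrist_force: [-0.0, -1.8, 7.0]
opening: 0.0581
grasp_force: 43.0
```

>>> servo_tool(moves=[[0,0,0.8,0],[0,0,2,0],[0,0,4,0],[0,0,6,0],[0,0,8,0],[0,0,8,0],[0,0,8,0]])

```text
time: 32.8
ee_pos: [0.5895, 0.2948, 0.0675]
tcp_rot: [179.8, -0.1, 90.2]
wrist_force: [-0.1, -0.4, -2.9]
opening: 0.0578
grasp_force: 43.5
```

>>> servo_tool(moves=[[-1.5,-1,0,0],[-4,-3,0,0],[-7,-5,0,0],[-9.5,-7.5,0,0],[-11.5,-10.5,0,0],[-12.7,-14,0,0],[-12.7,-17.5,0,0],[-12.7,-21,0,0],[-12.7,-24.5,0,0],[-12.7,-28,0,0],[-12.7,-31.5,0,0],[-12.7,-35,0,0],[-12.7,-38.5,0,0],[-12.7,-41.5,0,0],[-12.7,-43.2,0,0],[-12.7,-43.4,0,0],[-12.7,-43.4,0,0],[-12.7,-43.4,0,0]])

```text
time: 34.3
ee_pos: [0.4611, -0.1391, 0.0649]
tcp_rot: [-179.9, -0.0, 90.2]
wrist_force: [0.2, 0.1, -3.3]
opening: 0.058
grasp_force: 43.9
```

>>> servo_tool(moves=[[0,0,-1,0],[0,0,-2,0],[0,0,-2.6,0],[0,0,-3.2,0],[0,0,-3.8,0],[0,0,-4.2,0],[0,0,-4.2,0]])

```text
time: 34.88
ee_pos: [0.4612, -0.1394, 0.0226]
tcp_rot: [-179.9, -0.0, 90.2]
wrist_force: [0.1, -0.3, -2.7]
opening: 0.0582
grasp_force: 43.9
```

>>> servo_tool(moves=[[0,0,-1,0],[0,0,-2,0],[0,0,-2.8,0],[0,0,-3.3,0],[0,0,-3.6,0],[0,0,-3.8,0],[0,0,-3.8,0]])

```text
time: 35.47
ee_pos: [0.4615, -0.1397, -0.0125]
tcp_rot: [180.0, 0.0, 90.2]
wrist_force: [-9.4, 2.9, 18.7]
opening: 0.0582
grasp_force: 45.3
```

Release, rise, and retreat to the left above the cleared stands for a look.

>>> servo_tool(moves=[[0,0,0,0],[0,0,0,0],[0,0,0,0],[0,0,0,0],[0,0,0,0],[0,0,0,0]], claw=0)

```text
time: 35.97
ee_pos: [0.4616, -0.1396, -0.0144]
tcp_rot: [-180.0, -0.0, 90.2]
wrist_force: [0.2, 0.1, -0.1]
opening: 0.0853
grasp_force: 0.0
```

>>> servo_tool(moves=[[0,0,2,0],[0,0,5,0],[0,0,8.5,0],[0,0,12,0],[0,0,16,0],[-3,0,18,0],[-6,0,20,0],[-9,0,20,0],[-12,0,20,0],[-14,0,20,0],[-14,0,20,0],[-14,0,20,0],[-14,0,20,0]])

```text
time: 37.05
ee_pos: [0.3222, -0.1398, 0.1857]
tcp_rot: [180.0, 0.0, 90.2]
wrist_force: [-0.6, 0.7, 0.0]
opening: 0.0857
grasp_force: 0.0
```

Run:
```python
import seg; from seg import *
im=snap("side","s7"); t=snap("top","t7")
for n,i in(("top",t),("side",im)):
  for c in HUE:
    for o in comps(n,i,c,20): print(n,c,np.round(o[:4],1))
for k,P in dict(blue=[.468,.188,.053],yellow=[.468,.0445,.053],green=[.596,.1175,.053],red=[.463,-.1405,.053]).items(): print(k,proj("side",P))
a=cv2.resize(im[170:320,260:460,::-1],(560,420),interpolation=2); b=cv2.resize(t[130:310,270:510,::-1],(240,180))
c=np.zeros((420,800,3),np.uint8); c[:,:560]=a; c[:180,560:]=b; cv2.imwrite("pics/end.png",c)
```

```text
top blue [352.7 227.1  33.6  34.3]
top red [476.  226.   33.8  35. ]
top red [505.6 195.1   3.5   9.8]
top yellow [406.7 225.8  34.   34.8]
top green [456.8 179.2   5.5   5.9]
top green [420.8 181.9  15.6  16.4]
top green [377.6 178.9  32.6  33.5]
side blue [312.5 230.   14.   30.8]
side blue [312.8 214.6   8.1  21.2]
side red [379.2 292.2  24.   42.6]
side red [380.  272.2  14.3  28.5]
side yellow [338.9 253.5  17.4  38.8]
side yellow [338.  235.2  10.4  23.8]
side green [391.1 241.6   7.6  18.9]
side green [414.5 241.    6.5   7.2]
side green [371.2 230.8  13.5  33.5]
side green [370.8 214.6   8.   20.8]
blue [312.96498352 214.52310181]
yellow [338.20831265 235.34612527]
green [370.93148118 214.80578266]
red [379.81096411 272.13017557]
```

View pics/end.png

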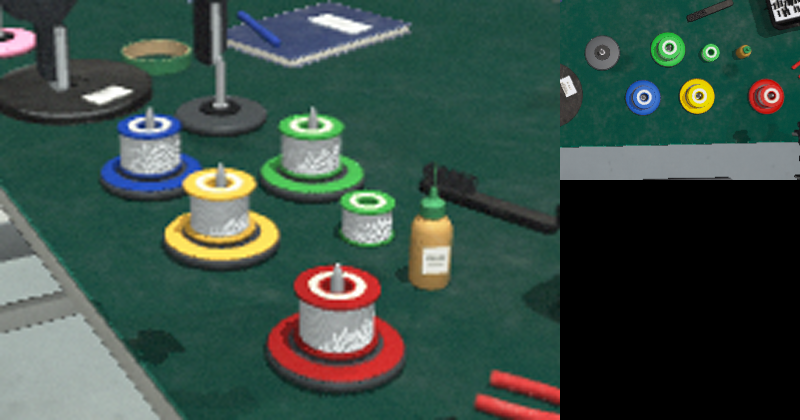

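All four reels are fully down on their own colours. Each flange is within a pixel of its predicted position, the spare stand is empty, and the bottle is standing untouched.

```bash
python3 -c "
from workcell import *
print(job_done())"
```

```text
the job is handed in; nothing more can be done
None
```

The job is handed in at about 37 s of the 122 s allowed: all four reels sit fully down on the stands of their own colour, with the spare stand used for parking and the flux bottle undisturbed; the hand-in call returned no verdict.

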